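Hang the claim plate on the counter rail with an S-hook

ROBOT

A 7-joint arm with a two-finger parallel gripper is mounted at the origin on a cart in front of the work surface, level with it; the furniture and walls round the work are solid. World frame = base frame: x ahead of the robot, y to its left, z up, the work surface at z = 0. Lengths are in mm, angles in rad, forces in N, time in s.
With the tool pointing down it reaches from about 425 to 875 mm from the base axis. Payload 8.4 kg.
Tool frame: the origin (TCP) lies between the finger pads; the fingertips stand 22 mm ahead of it and the grasp point (between the pads) lies 3 mm ahead of it (finger_overhang is the distance from the TCP to the fingertips, in mm); x points along the fingers, z is the direction in which the jaws open and shut, and the axes are right-handed (so a half turn about x gives the same grasp; the last joint's range is limited). The gripper opens to 87 mm and grips with 3 to 60 N. Pads are 19 mm wide; open, the fingers measure 117 mm over their backs; the gripper's body (75 mm by 190 mm) begins 51 mm behind the grasp point.
Start: joints at [1.027, 0.333, 0.04, 1.465, -0.013, 1.343, -0.059], TCP at [279.655, -586.735, 244.546] pointing down, gripper open.
Joint ranges: [-2.58, 2.58], [-0.38, 2.09], [-1.3, 1.39], [0.25, 2.4], [-1.5, 4.64], [0.08, 2.09], [-2.65, 2.65]. Speed limits (rad/s): [2.22, 2.22, 2.79, 2.79, 3.14, 3.14, 3.14].

INTERFACE

Orientations are given as a unit quaternion [w, x, y, z].
In Python, from rig import read_state, snapshot, sign_off, recognise, outline_of, spot_point, finger_overhang gives the robot as it stands. The module is installed in compiled form; this text tells all that it offers.
- The arm moves only by the shell command python3 -m handwheel 'ROWS' [FORCE]. ROWS is JSON, a list of rows, each a list of 5 numbers: the opening, from 0 (shut) to 1 (fully open), then the shift along the world's x, y, z scaled (see below), then the turn about the world's z scaled (see below). A call has 1 to 8 rows; each row shifts and turns the commanded pose from where the row before left it; what a row does not reach is not made up. The controller multiplies each number of a shift by 3 cm and each number of a turn by pi/4 rad. A row lasts 1/8 s, in which the tool goes at most 62.5 mm and 10.7 degrees, less where a joint would pass 70% of its speed; a pose out of reach is approached as far as the arm can. A call with a number of a shift or a turn outside -1 to 1 is refused whole. A call with a gripper value outside its range is refused whole. The fingers move at their own pace and stop on an object; FORCE is the grip in N (left out, the last holds). Time passes only in rows, so rows that do not move let the fingers close. It gives the time, the measured TCP pose, the force and the opening at its end, in the units of the state.
- read_state(): the state, without advancing time (a new reading comes with each control period).
- snapshot(name): name is "scene" or "top" or "wrist"; returns a dict with "color" (480x640x3 uint8, red, green, blue), "mtx" (3x3 intrinsics, pixels), "k1" (the pictures are not rectified: a ray, as slopes to the right and down, at radius r is drawn at 1 + k1 r^2 times it, then the intrinsics apply), "T" (4x4, takes a point from camera to world coordinates). Camera axes: x right, y up, looking along -z (the intrinsics and any distortion apply to the point x, -y, -z); pixel columns grow to the right and rows downward; lengths in mm; the calibration is good to about 2 mm. A picture is of the moment at which its call begins. There is no depth.
- sign_off(): hands the job in, once; it reports no verdict.
Trained networks look in a picture, given as the dict that the camera call returned (one of the last four; its "shot" number tells which), for a name from the list of things; names that differ only in an ending like _2 or _b are one class to them, and where a whole thing is asked for, a point or a joint stands for the part that bears it (a point fixed in the world has none). Each returns a list of dicts, best first, with "score" (0 to 1); they miss things now and then, are a little off and sometimes report something else, mostly with a low value. They report only what shows in the picture. A call takes as long as a camera call.
- recognise(picture, query): "rect" ([centre column, centre row, width, height] in pixels, round what is visible of it).
- outline_of(picture, query): "mask" (480x640 bool, what is visible of it) and "rect" ([centre column, centre row, width, height] in pixels, round what is visible of it).
- spot_point(picture, query): "position" ([column, row] in pixels: a listed point, or the origin of a listed thing).
The state is a dict: "t": time; "joint_positions": joint angles; "joint_velocities": joint speeds; "effort": joint torques, N m; "ee_pos": TCP position; "orientation": TCP orientation; "force": force on the tool from outside, world axes, zero at the start; "ft_torque": the same for the moment, N m; "finger_gap": finger opening in mm.
Only numpy, scipy, OpenCV 4.12 (cv2) and the standard library are available. Lean on these libraries where they do the work, as an engineer would, in place of code of your own. Each camera call takes 0.05 s, during which the arm holds its last target.

TASK

Take the S-hook off the counter rail by its black grip, feel its lower tip through the hole in the sliding hanger tab of the plate without pressing hard, and draw the plate up out of its stand on the hook. Hang the hook back on the rail, between the posts, with the plate hanging free and still from it; keep your fingers off the plate and leave the other things where they are.

Things in the scene. Friction and masses are not known exactly. Their poses are not given: they have to be found in the camera images.
- rail: Fixed steel counter rail: a 10 mm thick round bar, 240 mm long, on two upright posts (14 mm thick) with small feet. Origin on the counter below the middle of the bar; y runs along the bar.
- rail_mid (a point): Middle of the bar on its axis, 200 mm above the counter; axes as the rail.
- s_hook: S-hook of 5 mm steel wire, 70 g, in its own x-z plane, z up; hangs upright on the bar at the start, its y along the bar. Origin: inside of the upper bend at its crown, where it bears on the bar's top. Centre line (x, z in mm): upper bend, a half circle of radius 17 about (0, -14.5), free end at (-17, -14.5); straight shank from (17, -14.5) to (-16.5, -66), then the lower bend (see hook_seat).
- hook_grip (a point): Centre of the hook's black plastic grip, at x 30, z -18 mm of the hook; 24 mm along x, 9 mm along y, 24 mm high, sticking out of the upper shank on the +x side of the bar. Pinch it across the 9 mm. The bar comes out of the upper bend only aslant, through the 22 mm gap between its free end and the shank: the hook goes up and towards +x.
- hook_seat (a point): Top of the wire in the lower bend, where a hung thing's hole bears, at x 2, z -76.5 mm of the hook. The lower bend's centre line runs from the shank's end to (-4, -79), level to (8, -79), then rises to the tip.
- hook_tip (a point): Centre of the hook's round lower tip (2.5 mm radius), at x 20, z -69 mm of the hook; the tip points along the hook's +x, rising at 40 degrees.
- stand: Fixed block with a slot along its y, 6 mm wide, 106 mm long, open above and closed at both ends by lips only 10 mm high; slot floor 12 mm and cheeks 48 mm above the counter, cheeks 110 mm long, foot plate 80 x 130 mm. Origin at the centre of its underside.
- plate: White plate, 4 (x) by 100 (y) by 80 mm (z), about 0.25 kg, standing loosely on edge in the stand's slot; can lean about 5 mm at the top. Origin at the centre of its lower edge, z up. On its top edge sits a sliding aluminium hanger tab with the hole (see plate_top). More than 18 N between the hook and the plate or tab bends it.
- spool: White thread spool, 28 mm wide, 48 mm high, standing on the counter; a bystander. Origin under its centre.
- stapler: Stapler, 150 x 36 x 50 mm, on the counter; a bystander. Origin under its centre.
- button_box: Small carton, 55 x 85 x 30 mm, on the counter; a bystander. Origin under its centre.
- pin_tin: Round tin, 69 mm wide, 26 mm high, on the counter; a bystander. Origin under its centre.
- plate_top (a point): Middle of the plate's top edge, axes as the plate. The tab (3 mm thick, 50 mm wide in y, 28 mm high) stands on it with its middle anywhere from -17 to +17 mm along y: not measured, to be seen or felt; a stiff slide (10 N) holds it. Its one through hole, 14 mm across, lies mid-tab, centre 14 mm above this edge.

How it is judged (in metres and radians):
On the way, in this order (a step that is already met when the one before it is completed fails the run):
1. the hook is off the rail and held clear of it (distance of s_hook from where it was at the start of the episode above 0.05 m and contact force between s_hook and rail below 0.05 N), for 0.2 s.
2. the plate hangs on the hook, clear of the stand (height (world z) of plate above 0.055 m and contact force between s_hook and plate above 0.8 N and contact force between plate and stand below 0.05 N), for 0.2 s.
At the end, for the whole second after the job is handed in: The hook's upper bend sits over the bar (crown within 12 mm of its axis, within 115 mm of its middle); the plate hangs from the hook by its hole, its lower edge over 15 mm above the counter, touching neither rail nor stand; hook slower than 0.05 m/s, plate than 0.08 m/s (contact force between s_hook and rail above 1.2 N and contact force between s_hook and plate above 0.8 N and distance between s_hook and rail_mid below 0.115 m and z of s_hook in the frame of rail_mid between 0 and 0.012 m and x of s_hook in the frame of rail_mid between -0.012 and 0.012 m and height (world z) of plate above 0.015 m and contact force between plate and rail below 0.05 N and contact force between plate and stand below 0.05 N and linear speed of plate below 0.08 m/s and linear speed of s_hook below 0.05 m/s).
It fails at once if the hook presses on the plate or its tab with more than 18 N (contact force between s_hook and plate above 18 N).
It fails at once if the fingers touch the plate or its tab (contact force between the fingers and plate above 0.5 N).
It fails at once if a bystander is moved more than 20 mm (distance of any of spool, stapler, button_box, pin_tin from where it was at the start of the episode above 0.02 m).
It also fails if it takes over 72 s, if anything falls off the work surface, if the arm or the gripper's body presses on something with over 40 N, if the wrist force passes 120 N, or if a joint passes its speed limit or range.

## Working session

There is one attempt and no reset: what is moved stays moved. The work goes in short steps, Python scripts to look and compute and a shell command to move; the robot and the scene stay as the last step left them, time stands still between calls to the robot, and variables do not carry over. Pictures are saved under pics/ and viewed, and the job is handed in when it is done.

```bash
ls; mkdir -p pics
cat > h.py <<'E'
import numpy as np, cv2
from rig import *
def save(p,n): cv2.imwrite('pics/'+n+'.png', cv2.cvtColor(p['color'],cv2.COLOR_RGB2BGR))
def ray(p,uv):
    K=p['mtx'];d=np.array([(uv[0]-K[0,2])/K[0,0],(uv[1]-K[1,2])/K[1,1]])
    r=d.copy()
    for _ in range(20): r=d/(1+p['k1']*(r@r))
    v=np.array([r[0],-r[1],-1.]); T=np.array(p['T']); v=T[:3,:3]@v
    return T[:3,3],v/np.linalg.norm(v)
def onplane(p,uv,z):
    o,v=ray(p,uv); return o+v*(z-o[2])/v[2]
def tri(obs):
    A=np.zeros((3,3));b=np.zeros(3)
    for p,uv in obs:
        o,v=ray(p,uv);M=np.eye(3)-np.outer(v,v);A+=M;b+=M@o
    x=np.linalg.solve(A,b)
    e=[np.linalg.norm((np.eye(3)-np.outer(ray(p,uv)[1],ray(p,uv)[1]))@(x-ray(p,uv)[0])) for p,uv in obs]
    return x,e
def proj(p,X):
    T=np.array(p['T']);c=T[:3,:3].T@(np.array(X)-T[:3,3]);r=np.array([c[0],-c[1]])/-c[2]
    r=r*(1+p['k1']*(r@r));K=p['mtx'];return np.array([K[0,0]*r[0]+K[0,2],K[1,1]*r[1]+K[1,2]])
E
python3 - <<'E'
from h import *
print(read_state())
P={n:snapshot(n) for n in('scene','top','wrist')}
for n,p in P.items():
    save(p,n+'0');print(n,p['mtx'].tolist() if hasattr(p['mtx'],'tolist') else p['mtx'],p['k1'],np.round(p['T'],3).tolist())
for n in('scene','top'):
  for q in ['rail','rail_mid','s_hook','hook_grip','hook_seat','hook_tip','stand','plate','plate_top','spool','stapler','button_box','pin_tin']:
    try:
      r=spot_point(P[n],q); print(n,q,[(np.round(a['position'],1).tolist(),round(a['score'],2)) for a in r[:2]])
    except Exception as e: print(n,q,e)
E
```

```text
pics
{'t': 0.0, 'joint_positions': array([ 1.02675185,  0.33389276,  0.03984905,  1.46628437, -0.01337963,
        1.3433099 , -0.05846633]), 'joint_velocities': array([ 7.98329455e-05,  1.38611236e-04,  1.00602345e-03,  2.23060087e-04,
       -1.47408214e-04, -2.86335302e-04,  4.36382232e-04]), 'effort': array([ 9.25801723e-04, -6.56357861e+01,  1.33536760e+00, -4.03797019e+01,
       -5.97737404e-02,  4.48718935e-02,  1.99720644e-04]), 'ee_pos': array([ 279.49733566, -586.3476566 ,  243.66423488]), 'orientation': array([ 0.59747896,  0.37764337,  0.59849617, -0.37710306]), 'force': array([ 0.59380778, -0.39653203, -0.87156101]), 'ft_torque': array([-0.0281372 , -0.00188626, -0.01810447]), 'finger_gap': 86.93165492912854}
scene [[545.2371991582984, 0.0, 315.02163148018997], [0.0, 545.2371991582984, 236.4534545588759], [0.0, 0.0, 1.0]] -0.12105752086848123 [[-0.783, 0.456, -0.424, 30.166], [-0.622, -0.553, 0.554, 639.07], [0.018, 0.697, 0.717, 1017.921], [0.0, 0.0, 0.0, 1.0]]
top [[543.5401062235927, 0.0, 324.4401179556538], [0.0, 543.5401062235927, 236.14083118172817], [0.0, 0.0, 1.
[... 884 characters left out ...]
.9, 314.8], 0.8)]
scene button_box [([289.6, 230.7], 0.94)]
scene pin_tin [([439.9, 223.0], 0.67), ([212.2, 382.2], 0.67)]
top rail []
top rail_mid [([418.0, 252.4], 0.94), ([315.9, 292.5], 0.28)]
top s_hook [([311.0, 291.9], 0.64)]
top hook_grip [([402.7, 244.7], 0.61)]
top hook_seat [([399.5, 256.1], 0.65)]
top hook_tip [([401.7, 247.6], 0.6), ([197.5, 248.5], 0.34)]
top stand [([207.8, 255.0], 0.74), ([405.4, 245.9], 0.29)]
top plate [([204.9, 258.3], 0.49), ([195.7, 249.6], 0.25)]
top plate_top [([196.4, 249.8], 0.48)]
top spool [([311.5, 292.2], 0.52), ([241.7, 188.4], 0.41)]
top stapler [([312.6, 292.9], 0.94)]
top button_box [([357.7, 195.6], 0.86)]
top pin_tin [([454.0, 295.5], 0.8)]
```

View pics/scene0.png

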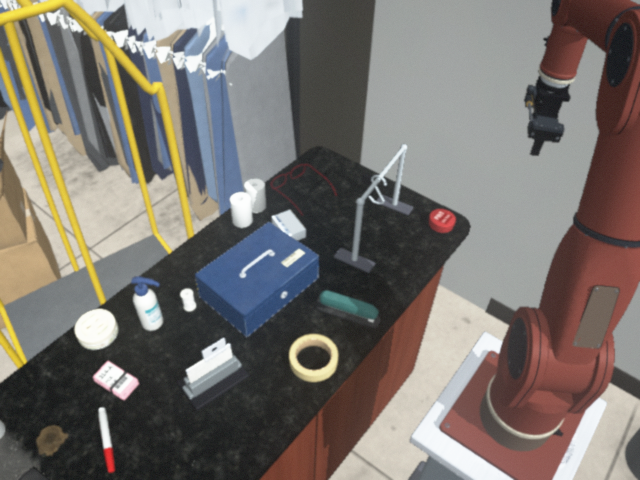

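View pics/top0.png

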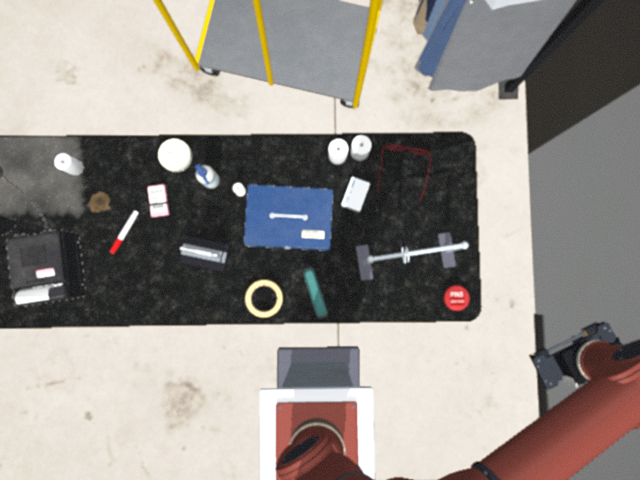

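Run:
```python
import cv2
a=cv2.imread('pics/scene0.png');b=cv2.imread('pics/top0.png')
c=cv2.resize(a[130:260,330:490],None,fx=4.9,fy=4.5,interpolation=3);cv2.imwrite('pics/c1.png',cv2.resize(a[130:250,330:490],None,fx=5,fy=5,interpolation=3))
cv2.imwrite('pics/c2.png',cv2.resize(a[320:440,130:290],None,fx=5,fy=5,interpolation=3))
cv2.imwrite('pics/c3.png',cv2.resize(b[190:310,340:500],None,fx=5,fy=5,interpolation=3))
cv2.imwrite('pics/c4.png',cv2.resize(b[190:310,130:290],None,fx=5,fy=5,interpolation=3))
```

```text
(no output)
```

View pics/c1.png

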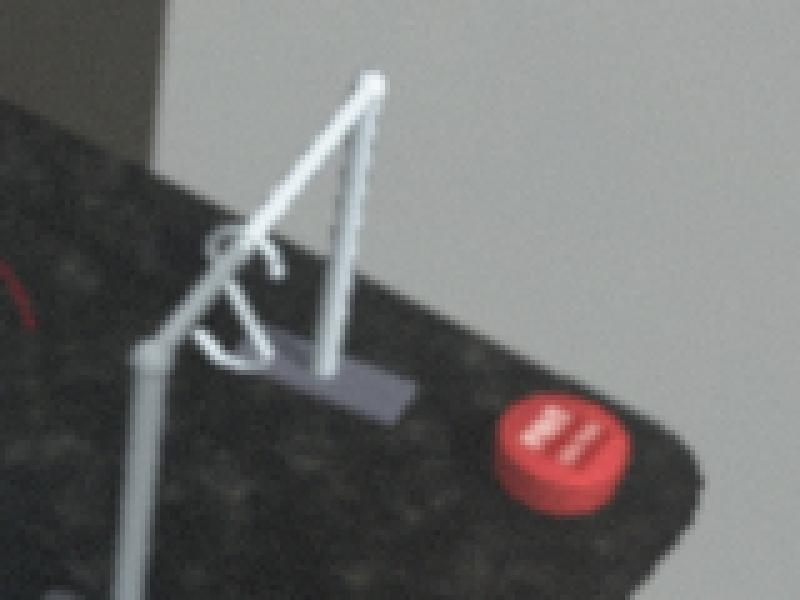

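View pics/c2.png

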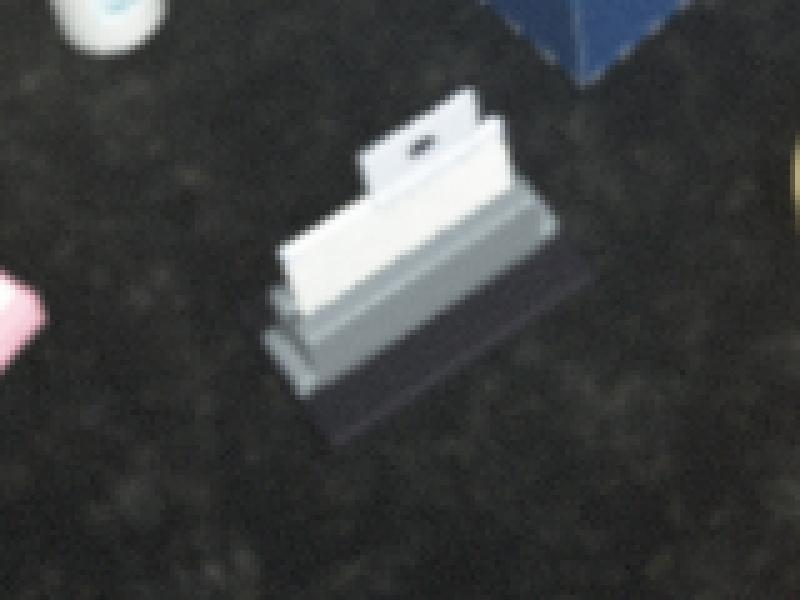

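View pics/c3.png

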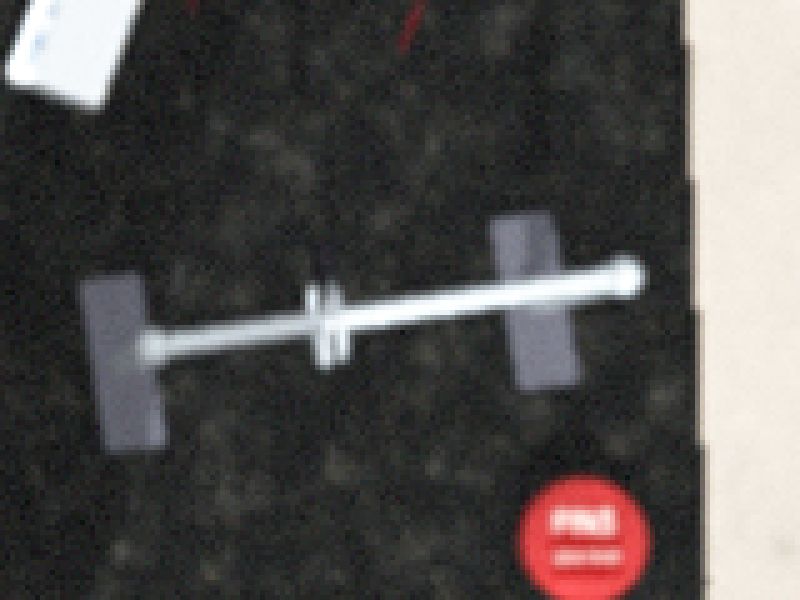

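View pics/c4.png

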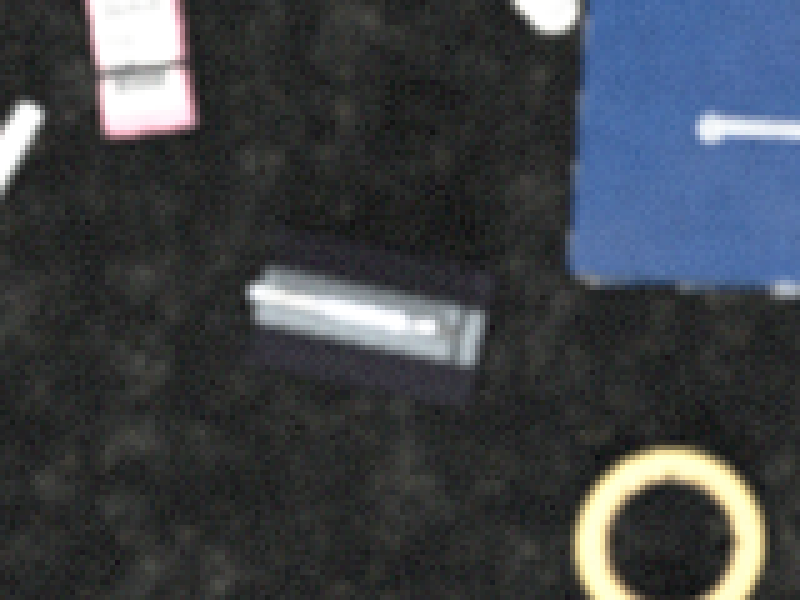

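The scene picture shows the rail with its bar from (360,201) to (404,147) and the hook on it at about (377,180). The plate in the stand is at about (213,365), with the hole at about (214,349). From above, the bar runs from (370,259) to (466,246) and the hook sits at about x=405.

Run:
```python
from h import *
s=snapshot('scene');t=snapshot('top')
def T(n,a,b): 
    x,e=tri([(s,a),(t,b)]);print(n,x.round(1),np.round(e,1));return x
a=T('bar+y',(359.6,201),(369.6,259));b=T('bar-y',(404,147),(465.6,245.6))
d=a-b;print('mid',(a+b)/2,'len',np.linalg.norm(d),'yaw',np.arctan2(-d[0],d[1]))
T('railmid',(384.4,171.5),(418,252.4))
T('grip',(367,182),(402.7,244.7));T('seat',(377.8,201.3),(399.5,256.1));T('tip',(369.4,197.4),(401.7,247.6))
T('platetop',(206.9,358),(196.4,249.8))
# hook lower bend in c1/c3
for z in (205,202): print('hook at top',onplane(t,(405,252),z).round(1))
# tab corners scene c2: TL (360,152) TR(472,92), hole (421,147); plate ends (283,245),(500,120)
for n,uv,z in [('tabTL',(360,152),120),('tabTR',(472,92),120),('hole',(421,147),106),('pl+y',(283,245),92),('pl-y',(505,120),92)]:
    print(n,onplane(s,(130+uv[0]/5,320+uv[1]/5),z).round(1))
for n,uv,z in [('st',(275,268),48),('st',(255,325),48),('st',(485,310),48),('st',(470,365),48),('plate L',(248,290),92),('tabR',(440,328),120)]:
    print(n,onplane(t,(130+uv[0]/5,190+uv[1]/5),z).round(1))
```

```text
bar+y [ 502.6 -138.8  205.1] [0.4 0.4]
bar-y [ 534.5 -380.8  201.8] [1.4 1.4]
mid [ 518.56462945 -259.81239399  203.42983196] len 244.17827780055788 yaw 0.13110007223404876
railmid [ 517.3 -260.8  206.1] [0.1 0.1]
grip [ 539.6 -225.6  184.2] [1. 1.]
seat [ 508.7 -225.1  141.1] [3.5 3.5]
tip [ 533.6 -231.1  135.1] [1. 1.]
platetop [536.2 319.5  92.9] [2.2 2.2]
hook at top [ 518.8 -228.3  205. ]
hook at top [ 519.  -228.8  202. ]
tabTL [539.  321.8 120. ]
tabTR [525.2 274.7 120. ]
hole [530.2 300.  106. ]
pl+y [547.2 360.5  92. ]
pl-y [521.1 264.4  92. ]
st [558.6 363.1  48. ]
st [526.8 373.9  48. ]
st [533.6 246.1  48. ]
st [502.9 254.3  48. ]
plate L [543.4 366.5  92. ]
tabR [520.  257.4 120. ]
```

Run:
```python
from h import *
from scipy.spatial.transform import Rotation as R
s=read_state();q=s['orientation'];r=R.from_quat([q[1],q[2],q[3],q[0]]).as_matrix();print(r.round(3))
z=r[:,2];print('jaw yaw (deg) of z from world y', np.arctan2(-z[0],z[1]))
p=snapshot('wrist');T=np.array(p['T']);print('cam in tool',(r.T@(T[:3,3]-s['ee_pos'])).round(1),(r.T@T[:3,:3]).round(3))
print(s['t'], finger_overhang)
```

```text
[[-0.     0.903  0.43 ]
 [ 0.     0.43  -0.903]
 [-1.     0.    -0.   ]]
jaw yaw (deg) of z from world y -2.6967850654571097
cam in tool [-140.    80.7   -0.6] [[-0.     0.293 -0.956]
 [-0.     0.956  0.293]
 [ 1.     0.     0.   ]]
1.55 22.0
```

View pics/wrist0.png

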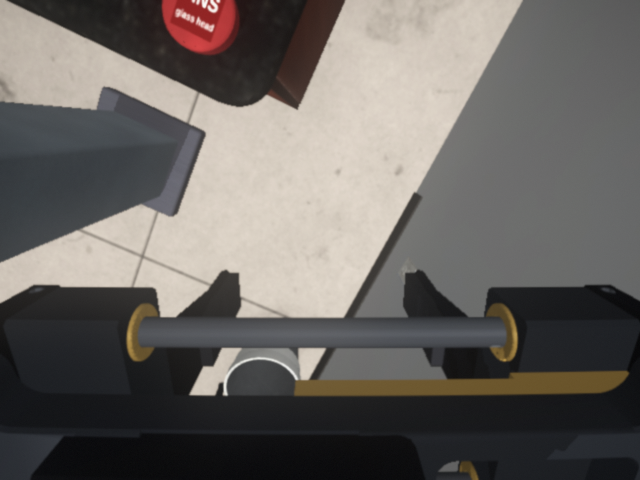

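```bash
python3 -m handwheel '[[1,0.5,0.75,0.25,-0.05],[1,0.5,0.75,0.25,-0.05],[1,0.55,0.75,0.25,-0.05],[1,0.55,0.75,0.25,-0.05],[1,0.55,0.75,0.25,-0.05],[1,0.55,0.75,0.25,-0.05],[1,0.55,0.75,0.25,-0.05],[1,0.55,0.75,0.25,-0.05]]' 30; python3 -m handwheel '[[1,0.55,0.75,0,0],[1,0.55,0.75,0,0],[1,0.55,0.75,0,0],[1,0.55,0.75,0,0],[1,0.55,0.75,0,0],[1,0.55,0.75,0,0],[1,0.55,0.75,0,0],[1,0.55,0.75,0,0]]'; python3 -m handwheel '[[1,0,0,0,0]]'
python3 - <<'E'
from h import *
p=snapshot('wrist');save(p,'w1');s=read_state();print(s['t'],s['ee_pos'],s['orientation'],s['joint_positions'].round(2))
for q in('hook_grip','hook_tip','s_hook','hook_seat','rail_mid'):
    for a in spot_point(p,q)[:2]:print(q,np.round(a['position'],1),round(a['score'],2))
E
```

```text
t: 2.6
ee_pos: [409.2, -405.9, 304.9]
orientation: [0.531, 0.467, 0.531, -0.467]
force: [0.5, -0.3, -0.0]
finger_gap: 86.8
t: 3.6
ee_pos: [541.1, -226.0, 304.7]
orientation: [0.532, 0.466, 0.531, -0.466]
force: [0.4, 0.3, -0.4]
finger_gap: 87.0
t: 3.72
ee_pos: [541.9, -224.2, 304.5]
orientation: [0.532, 0.466, 0.533, -0.465]
force: [-0.3, -0.1, 0.5]
finger_gap: 87.0
3.775 [ 540.95663601 -226.02221714  304.48212243] [ 0.53191588  0.46581722  0.53206501 -0.46581824] [ 0.5   0.19 -0.21  1.52  0.04  1.43 -1.15]
hook_grip [333.2 232.8] 0.72
hook_grip [333.4 243.9] 0.55
hook_tip [331.7 233.4] 0.62
s_hook [333.9 275. ] 0.78
hook_seat [334.1 241.4] 0.78
hook_seat [153.  256.3] 0.2
rail_mid [363.9 271.2] 0.76
```

View pics/w1.png

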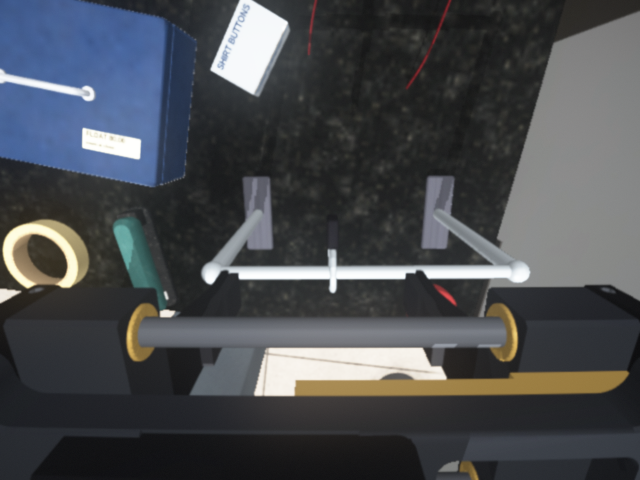

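Run:
```python
import cv2
a=cv2.imread('pics/w1.png');cv2.imwrite('pics/w1c.png',cv2.resize(cv2.convertScaleAbs(a[200:300,260:400],alpha=1.8,beta=20),None,fx=5.6,fy=5.6,interpolation=3))
from h import *
from scipy.spatial.transform import Rotation as R
p=snapshot('wrist');s=read_state();q=s['orientation'];r=R.from_quat([q[1],q[2],q[3],q[0]]).as_matrix()
a=onplane(p,(211,272),200);b=onplane(p,(519,272),200);d=a-b;print(a,b,'mid',(a+b)/2,np.linalg.norm(d),'yaw',np.arctan2(-d[0],d[1]),'jaw',np.arctan2(-r[0,1]*0+r[0,2],-r[1,2]))
o=onplane(p,(333,283),202);print('crown-ish',o)
for v in(233,):
  g=onplane(p,(333,v),187);print('grip',g, 'in tool yz',r.T@(g-s['ee_pos']))
```

```text
[ 502.42810562 -144.0873812   200.        ] [ 533.42502283 -386.02415874  200.        ] mid [ 517.92656423 -265.05576997  200.        ] 243.91435628541424 yaw 0.12742571325051366 jaw 0.1292059808273572
crown-ish [ 506.35448014 -240.57341317  202.        ]
grip [ 542.69909212 -236.00197769  187.        ] in tool yz [117.59961538   1.42879442   8.60749397]
```

View pics/w1c.png

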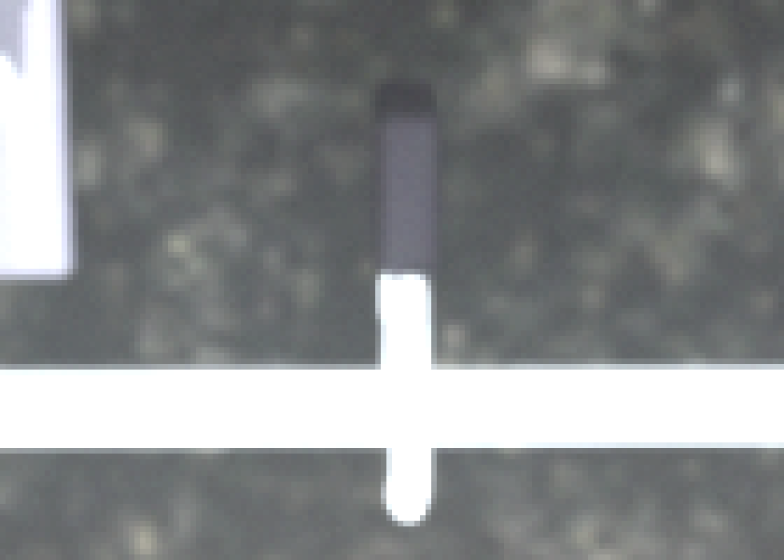

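```bash
python3 -m handwheel '[[0.6,0.1,-0.27,-0.5,0],[0.6,0,0,-0.5,0],[0.6,0,0,-0.5,0],[0.6,0,0,-0.5,0],[0.6,0,0,-0.5,0],[0.6,0,0,-0.5,0],[0.5,0,0,-0.4,0],[0.4,0,0,0,0]]'
python3 - <<'E'
from h import *
p=snapshot('wrist');save(p,'w2');s=read_state();print(s['t'],s['ee_pos'],s['force'])
E
```

```text
t: 5.08
ee_pos: [543.2, -234.7, 201.5]
orientation: [0.531, 0.466, 0.532, -0.466]
force: [0.1, 0.4, 0.5]
finger_gap: 40.4
5.125 [ 543.57119805 -234.77533165  202.32259493] [ 0.50812428 -0.40437313  0.30430572]
```

View pics/w2.png

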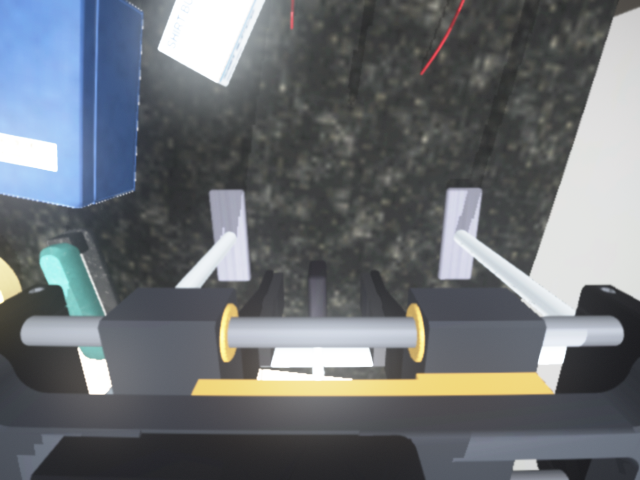

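```bash
python3 -m handwheel '[[0.4,0,0,-0.2,0],[0.4,0,0,-0.2,0],[0.3,0,0,0,0],[0,0,0,0,0],[0,0,0,0,0],[0,0,0,0,0],[0,0,0,0,0]]' 55
python3 - <<'E'
from h import *
p=snapshot('wrist');save(p,'w3');s=read_state();print(s['t'],s['ee_pos'],s['force'],s['ft_torque'],s['finger_gap'])
E
```

```text
t: 6.0
ee_pos: [543.7, -234.8, 190.7]
orientation: [0.532, 0.466, 0.532, -0.466]
force: [0.6, 0.3, 0.2]
finger_gap: 8.4
6.05 [ 543.73304286 -234.80426393  190.66404726] [-0.25778855  0.8456376   1.81848503] [ 0.07371773  0.08965035 -0.0329049 ] 8.659427973231532
```

View pics/w3.png

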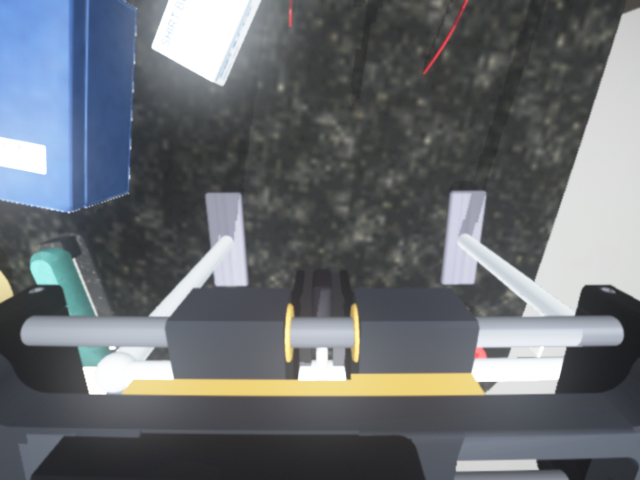

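```bash
python3 -m handwheel '[[0,0,0,0.15,0],[0,0,0,0.15,0],[0,0,0,0,0],[0,0.125,0.016,0.195,0],[0,0.125,0.016,0.195,0],[0,0.125,0.016,0.195,0]]'; python3 -m handwheel '[[0,0.25,0.033,0.39,0],[0,0.25,0.033,0.39,0],[0,0.25,0.033,0.39,0],[0,0.25,0.033,0.39,0],[0,0.1,0,0.7,0],[0,0,0,0.7,0],[0,0,0,0.5,0]]'
python3 - <<'E'
from h import *
p=snapshot('scene');save(p,'s4');s=read_state();print(s['t'],s['ee_pos'],s['force'],s['finger_gap'])
cv2.imwrite('pics/s4c.png',cv2.cvtColor(cv2.resize(p['color'][80:260,300:500],None,fx=4,fy=3.3,interpolation=3),cv2.COLOR_RGB2BGR))
E
```

```text
t: 6.8
ee_pos: [555.4, -233.3, 217.6]
orientation: [0.532, 0.466, 0.532, -0.466]
force: [-0.0, 0.2, -2.7]
finger_gap: 8.6
t: 7.68
ee_pos: [588.3, -229.4, 322.3]
orientation: [0.532, 0.466, 0.531, -0.466]
force: [0.2, 0.5, -0.8]
finger_gap: 8.4
7.725 [ 588.71735355 -229.53825899  324.18756931] [-0.26545548  0.17760915  0.51867638] 8.555042649740415
```

View pics/s4c.png

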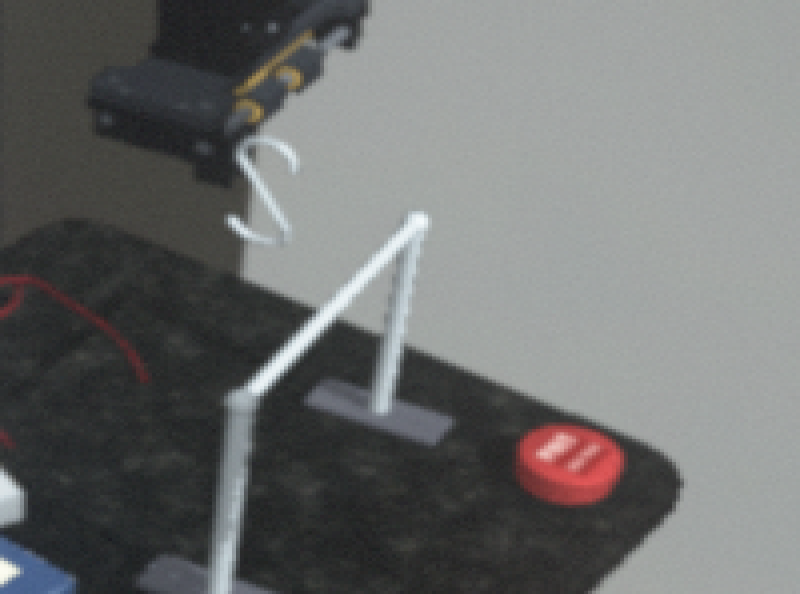

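The hook is off the rail and held upright by its grip, at about (265,190) in the crop. Next I go to the plate.

```bash
python3 -m handwheel '[[0,-0.15,0.5,0,0],[0,-0.15,0.9,0,-0.025],[0,-0.15,0.9,0,-0.025],[0,-0.15,0.9,0,-0.025],[0,-0.15,0.9,0,-0.025],[0,-0.15,0.9,0,-0.025],[0,-0.15,0.9,0,-0.025],[0,-0.15,0.9,0,-0.025]]'; python3 -m handwheel '[[0,-0.15,0.9,0,-0.025],[0,-0.15,0.9,0,-0.025],[0,-0.15,0.9,0,-0.025],[0,-0.15,0.9,0,-0.025],[0,-0.15,0.9,0,-0.025],[0,-0.15,0.9,0,-0.025],[0,-0.15,0.9,0,-0.025],[0,-0.15,0.9,0,-0.025]]';  python3 -m handwheel '[[0,-0.15,0.9,-0.2,-0.025],[0,-0.15,0.9,-0.2,-0.025],[0,-0.15,0.9,-0.2,-0.025],[0,-0.1,0.5,-0.2,-0.015],[0,0,0.2,-0.2,0],[0,0,0,0,0],[0,0,0,0,0]]'
python3 - <<'E'
from h import *
p=snapshot('wrist');save(p,'w5');s=read_state();print(s['t'],s['ee_pos'],s['force'],s['finger_gap'],s['orientation'],s['joint_positions'].round(2))
for q in('plate_top','plate','stand','hook_tip','hook_seat'):
    for a in spot_point(p,q)[:2]:print(q,np.round(a['position'],1),round(a['score'],2))
E
```

```text
t: 8.72
ee_pos: [550.7, -23.5, 319.9]
orientation: [-0.498, -0.501, -0.499, 0.502]
force: [-0.7, 0.3, -0.8]
finger_gap: 8.7
t: 9.72
ee_pos: [514.4, 192.0, 319.9]
orientation: [-0.457, -0.539, -0.458, 0.54]
force: [0.6, -0.6, -0.5]
finger_gap: 8.2
t: 10.6
ee_pos: [499.6, 291.8, 290.9]
orientation: [-0.438, -0.555, -0.438, 0.555]
force: [-0.7, -0.3, -0.0]
finger_gap: 8.1
10.65 [499.72335846 291.79067173 291.06486937] [-0.39952486 -0.0243564  -0.2037722 ] 8.435311518164921 [ 0.43787565  0.5553673   0.43762126 -0.55526544] [-0.13  0.21 -0.56  1.55  0.11  1.41 -2.5 ]
plate_top [290.9 181.8] 0.79
plate [296.6 171.3] 0.58
stand [296.2 173.4] 0.85
```

View pics/w5.png

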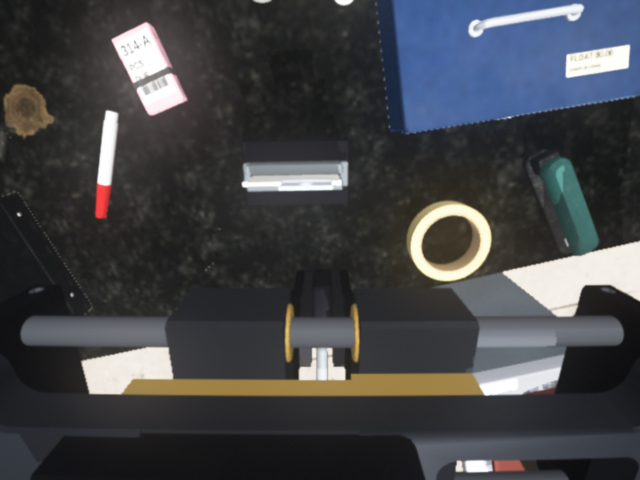

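Run:
```python
import cv2
a=cv2.imread('pics/w5.png');cv2.imwrite('pics/w5c.png',cv2.resize(a[130:220,230:363],None,fx=6,fy=6,interpolation=3))
```

```text
(no output)
```

View pics/w5c.png

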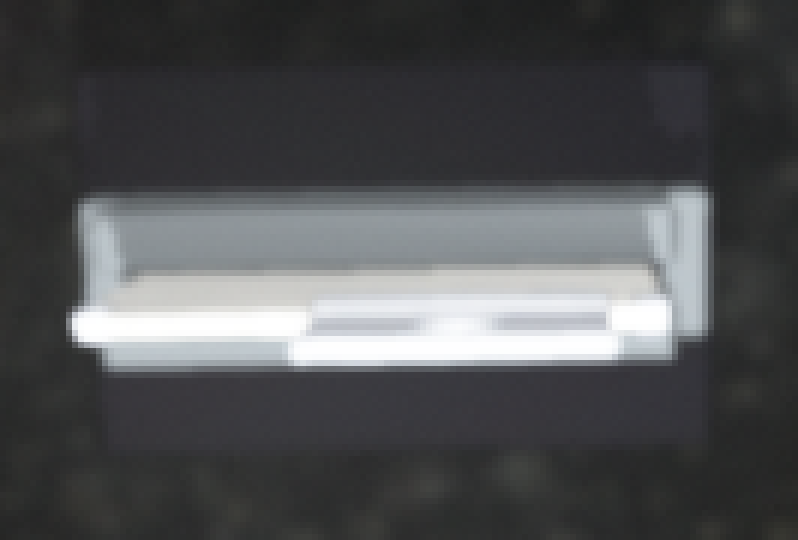

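```bash
cat >> h.py <<'E'
from scipy.spatial.transform import Rotation as R
def rot(s): q=s['orientation'];return R.from_quat([q[1],q[2],q[3],q[0]]).as_matrix()
E
python3 - <<'E'
from h import *
p=snapshot('wrist');s=read_state();r=rot(s)
o={}
for n,uv,z in [('pl+y',(241.7,184.2),92),('pl-y',(342,183),92),('tab+y',(278.2,188.7),120),('tab-y',(333,187.8),120),('hole',(305.3,184.2),106),('foot TL',(243.2,141),5),('foot TR',(348,141),5),('cheekL',(244,163),48),('cheekR',(348,161.5),48)]:
    x=o[n]=onplane(p,uv,z);print(n,x.round(1),(r.T@(x-s['ee_pos'])).round(1))
for a,b in(('pl+y','pl-y'),('tab+y','tab-y'),('foot TL','foot TR'),('cheekL','cheekR')):
    d=o[a]-o[b];print(a,np.linalg.norm(d),np.arctan2(-d[0],d[1]),(o[a]+o[b])/2)
z=r[:,2];print('jaw yaw',np.arctan2(z[0],-z[1]))
E
```

```text
pl+y [545.7 364.6  92. ] [199.1  28.  -81. ]
pl-y [523.2 266.1  92. ] [199.1  29.1  20.1]
tab+y [536.3 325.4 120. ] [171.1  28.  -40.7]
tab-y [525.3 275.8 120. ] [171.1  28.8  10.2]
hole [532.6 301.1 106. ] [185.1  30.  -16.1]
foot TL [587.7 370.3   5. ] [286.1  67.5 -96.2]
foot TR [557.6 245.8   5. ] [286.1  67.3  31.9]
cheekL [563.6 366.8  48. ] [243.1  45.  -87.2]
cheekR [538.  253.3  48. ] [243.1  46.4  29.1]
pl+y 101.08937476821339 -0.2242784357894753 [534.40913537 315.36397715  92.        ]
tab+y 50.83263992893496 -0.21941316157587068 [530.80134902 300.62652285 120.        ]
foot TL 128.0790579116664 -0.23661290855157727 [572.64271596 308.02514943   5.        ]
cheekL 116.3122030827153 -0.22219041447202004 [550.81632935 310.05053798  48.        ]
jaw yaw -0.23495541214876603
```

```bash
python3 -m handwheel '[[0,0.12,0.04,-0.5,0],[0,0.12,0.04,-0.6,0],[0,0.12,0.04,-0.6,0],[0,0.12,0.04,-0.6,0],[0,0.12,0.04,-0.6,0],[0,0.14,0.04,-0.6,0],[0,0.14,0.04,-0.5,0],[0,0.12,0.02,-0.34,0]]'; python3 -m handwheel '[[0,0,0,0,0],[0,0,0,0,0]]'
cat > look.py <<'E'
import sys
from h import *
n=sys.argv[1]
p=snapshot('scene');save(p,n+'s');s=read_state();print(s['t'],s['ee_pos'].round(1),s['force'].round(2),s['finger_gap'].round(2),s['joint_positions'][6].round(3))
c=[int(a) for a in sys.argv[2:6]]
cv2.imwrite('pics/'+n+'.png',cv2.cvtColor(cv2.resize(p['color'][c[1]:c[3],c[0]:c[2]],None,fx=float(sys.argv[6]),fy=float(sys.argv[6]),interpolation=3),cv2.COLOR_RGB2BGR))
r=rot(s);T=lambda x,z:s['ee_pos']+r@np.array([-(z+18)+3.7,x-30,0])
for nm,x,z in(('tip',20,-69),('seat',2,-76.5),('shank',-16.5,-66),('crown',0,0)):print(nm,T(x,z).round(1),'px',proj(p,T(x,z)).round(1),'crop',((proj(p,T(x,z))-c[:2])*float(sys.argv[6])).round(0))
E
python3 look.py a6 150 280 290 385 5.7
```

```text
t: 11.95
ee_pos: [529.5, 301.5, 159.6]
orientation: [-0.438, -0.555, -0.438, 0.555]
force: [0.0, -0.6, -0.7]
finger_gap: 8.4
t: 12.2
ee_pos: [529.6, 301.8, 161.3]
orientation: [0.438, 0.555, 0.438, -0.555]
force: [-0.2, 0.4, -0.4]
finger_gap: 8.6Traceback (most recent call last):
  File "look.py", line 4, in <module>
    p=snapshot('scene');save(p,n+'s');s=read_state();print(s['t'],s['ee_pos'].round(1),s['force'].round(2),s['finger_gap'].round(2),s['joint_positions'][6].round(3))
                                                                                                           ^^^^^^^^^^^^^^^^^^^^^
AttributeError: 'float' object has no attribute 'round'
```

```bash
sed -i "s/s\['finger_gap'\].round(2)/round(s['finger_gap'],2)/" look.py
python3 look.py a6 150 280 290 385 5.7
```

```text
12.3 [529.6 301.8 161.5] [ 0.54  0.19 -0.21] 8.04 -2.544
tip [519.9 304.2 106.8] px [216.3 353.5] crop [378. 419.]
seat [502.4 308.4  99.2] px [221.6 362. ] crop [408. 467.]
shank [484.4 312.7 109.7] px [226.2 365.8] crop [434. 489.]
crown [500.4 308.8 175.7] px [217.6 340.7] crop [386. 346.]
```

View pics/a6.png

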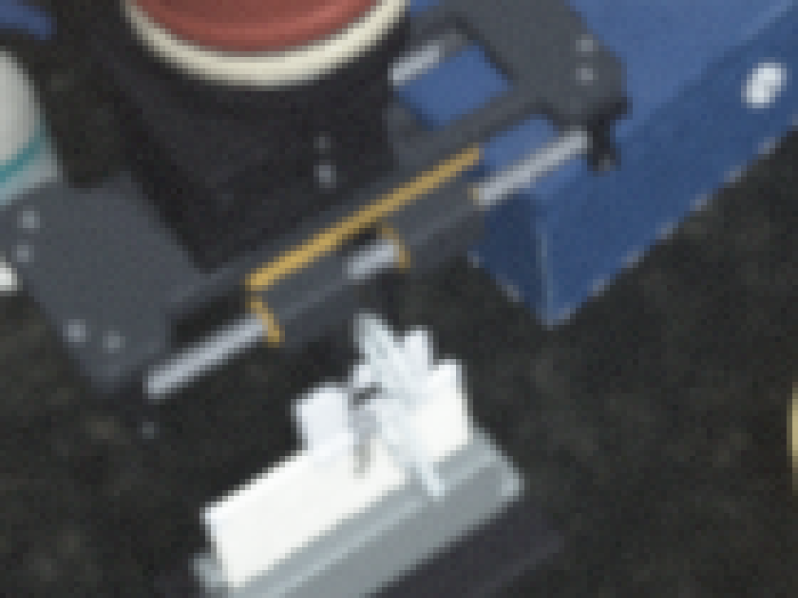

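```bash
python3 -m handwheel '[[0,0.1,-0.023,0,0],[0,0.1,-0.023,0,0],[0,0.1,-0.023,0,0]]';  python3 -m handwheel '[[0,0.05,-0.012,0,0],[0,0.05,-0.012,0,0],[0,0,0,0,0]]'; python3 look.py a7 180 300 260 380 7.5
```

```text
t: 12.68
ee_pos: [538.8, 299.3, 160.8]
orientation: [0.438, 0.555, 0.438, -0.555]
force: [0.5, -0.1, -0.1]
finger_gap: 8.3
t: 13.05
ee_pos: [541.5, 298.7, 160.6]
orientation: [-0.438, -0.555, -0.438, 0.555]
force: [-0.5, 0.2, -0.7]
finger_gap: 8.6
13.1 [541.3 298.8 160.6] [-0.01  0.28 -0.97] 8.64 -2.533
tip [531.6 301.1 105.9] px [213.3 349.4] crop [250. 370.]
seat [514.1 305.3  98.4] px [218.5 357.8] crop [289. 434.]
shank [496.1 309.6 109. ] px [223.  361.6] crop [322. 462.]
crown [512.2 305.8 174.9] px [214.3 336.4] crop [258. 273.]
```

View pics/a7.png

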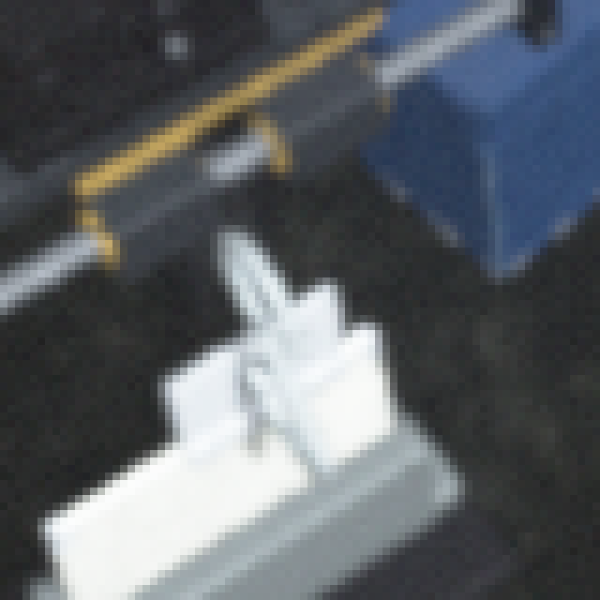

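```bash
python3 -m handwheel '[[0,0.08,-0.018,0.03,0],[0,0.08,-0.018,0.05,0],[0,0,0,0,0]]';  python3 -m handwheel '[[0,0.08,-0.018,0.07,0],[0,0.08,-0.018,0.07,0],[0,0,0,0,0]]'; python3 look.py a8 180 300 260 380 7.5
```

```text
t: 13.48
ee_pos: [546.5, 297.6, 163.3]
orientation: [0.438, 0.555, 0.438, -0.555]
force: [0.2, -0.0, -1.5]
finger_gap: 8.4
t: 13.85
ee_pos: [551.4, 296.5, 167.5]
orientation: [0.438, 0.555, 0.438, -0.555]
force: [0.1, -0.5, -0.1]
finger_gap: 8.6
13.9 [551.1 296.6 167.4] [-0.93  0.43 -1.49] 8.43 -2.521
tip [541.4 298.9 112.7] px [210.1 344.1] crop [226. 330.]
seat [523.9 303.1 105.2] px [215.4 352.5] crop [265. 393.]
shank [505.9 307.4 115.7] px [219.7 356.1] crop [298. 421.]
crown [522.  303.6 181.7] px [211.  330.8] crop [233. 231.]
```

View pics/a8.png

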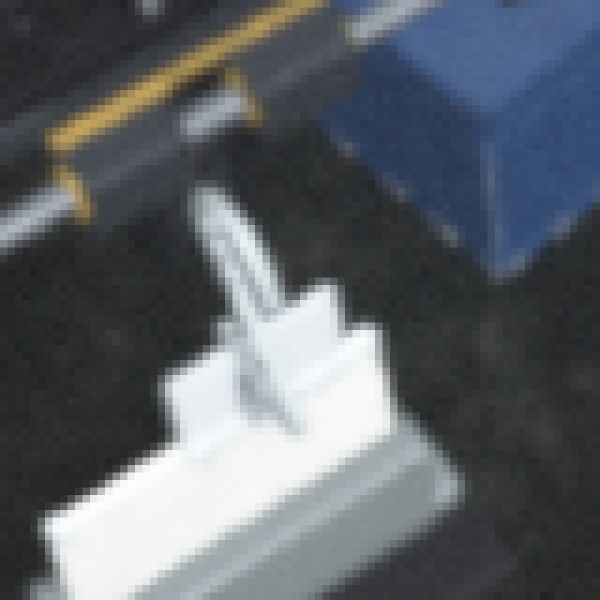

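```bash
python3 -m handwheel '[[0,0.09,-0.02,0.03,0],[0,0.09,-0.02,0.03,0],[0,0.07,-0.017,0,0],[0,0,0,0,0]]';  python3 look.py a9 180 300 260 380 7.5
```

```text
t: 14.4
ee_pos: [558.7, 294.8, 169.0]
orientation: [-0.438, -0.555, -0.438, 0.555]
force: [1.1, 0.0, 0.1]
finger_gap: 8.5
14.45 [558.5 294.9 169. ] [ 0.01 -0.66 -1.04] 8.17 -2.513
tip [548.8 297.2 114.3] px [208. 341.] crop [210. 307.]
seat [531.3 301.4 106.8] px [213.3 349.3] crop [249. 370.]
shank [513.3 305.7 117.3] px [217.6 352.9] crop [282. 397.]
crown [529.4 301.8 183.3] px [208.8 327.5] crop [216. 206.]
```

View pics/a9.png

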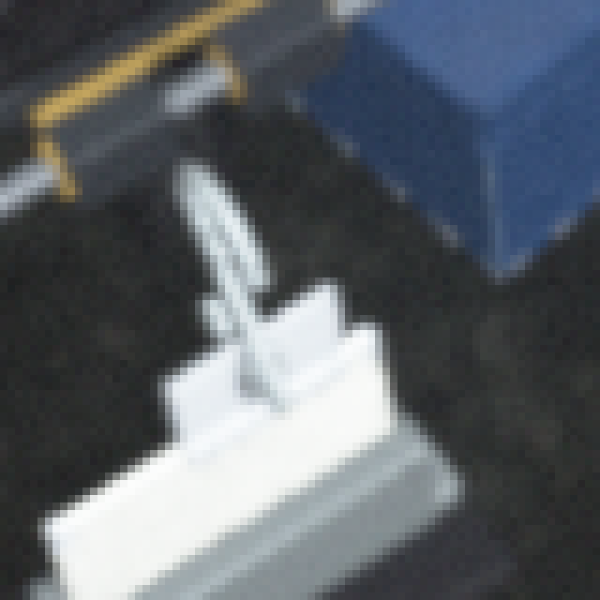

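```bash
python3 -m handwheel '[[0,0,0,0.08,0],[0,0,0,0.08,0],[0,0,0,0,0]]';  python3 -m handwheel '[[0,0,0,0.05,0],[0,0,0,0,0]]'; python3 -m handwheel '[[0,0.013,0.054,0.05,0],[0,0,0,0,0]]'; python3 -m handwheel '[[0,0.013,0.058,0.05,0],[0,0,0,0,0]]'
```

```text
t: 14.82
ee_pos: [558.6, 295.0, 174.3]
orientation: [0.438, 0.555, 0.438, -0.555]
force: [-0.4, 0.4, -0.3]
finger_gap: 8.3
t: 15.08
ee_pos: [558.4, 294.9, 175.4]
orientation: [-0.438, -0.555, -0.438, 0.555]
force: [0.1, -0.2, -1.2]
finger_gap: 8.7
t: 15.32
ee_pos: [558.8, 296.7, 176.8]
orientation: [-0.438, -0.555, -0.438, 0.555]
force: [0.3, -0.1, -3.3]
finger_gap: 8.6
t: 15.58
ee_pos: [559.3, 298.5, 178.4]
orientation: [0.438, 0.555, 0.438, -0.555]
force: [-0.4, 0.6, -3.7]
finger_gap: 8.8
```

```bash
for i in 1 ; do python3 -m handwheel '[[0,0.015,0.06,0.05,0],[0,0.015,0.06,0.05,0],[0,0,0,0,0]]'; done;  python3 -m handwheel '[[0,0.01,0.05,0.05,0],[0,0.01,0.05,0.05,0],[0,0,0,0,0]]'; python3 look.py b1 180 300 260 380 7.5
```

```text
t: 15.95
ee_pos: [560.2, 302.2, 181.6]
orientation: [0.438, 0.555, 0.438, -0.555]
force: [-0.9, -0.5, -3.5]
finger_gap: 8.4
t: 16.32
ee_pos: [560.8, 305.1, 184.6]
orientation: [0.438, 0.555, 0.438, -0.555]
force: [-0.5, 0.2, -3.2]
finger_gap: 8.4
16.375 [560.8 304.9 184.5] [-0.17  1.2  -2.79] 8.74 -2.523
tip [551.1 307.3 129.8] px [202.4 339.2] crop [168. 294.]
seat [533.6 311.5 122.3] px [207.7 347.7] crop [208. 358.]
shank [515.6 315.8 132.8] px [212.  351.4] crop [240. 385.]
crown [531.6 311.9 198.8] px [202.8 325.5] crop [171. 191.]
```

View pics/b1.png

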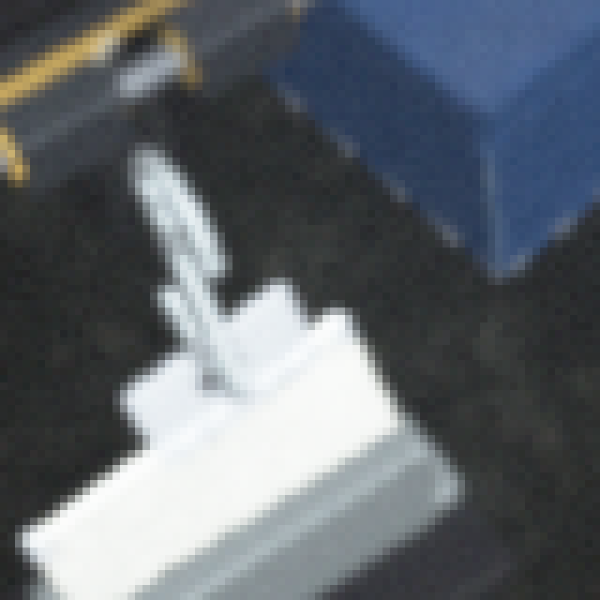

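```bash
python3 -m handwheel '[[0,0.01,0.04,0.08,0],[0,0.01,0.04,0.08,0],[0,0,0,0.1,0],[0,0,0,0.1,0],[0,0,0,0,0]]';  python3 -m handwheel '[[0,0,0,0.15,0],[0,0,0,0.15,0],[0,0,0,0.15,0],[0,0,0,0.15,0],[0,0,0,0,0]]'; python3 look.py b2 160 280 260 380 7.5
```

```text
t: 17.0
ee_pos: [561.5, 307.3, 195.6]
orientation: [0.438, 0.555, 0.438, -0.555]
force: [0.0, -0.6, -3.1]
finger_gap: 8.3
t: 17.62
ee_pos: [561.6, 307.4, 213.7]
orientation: [0.438, 0.555, 0.438, -0.555]
force: [0.1, -0.4, -3.7]
finger_gap: 8.3
17.675 [561.5 307.3 213.4] [ 0.71  0.37 -3.72] 8.64 -2.518
tip [551.8 309.7 158.7] px [199.2 331.3] crop [294. 385.]
seat [534.3 313.9 151.2] px [204.5 340. ] crop [334. 450.]
shank [516.3 318.2 161.7] px [208.9 343.6] crop [367. 477.]
crown [532.3 314.3 227.7] px [199.4 316.7] crop [296. 276.]
```

View pics/b2.png

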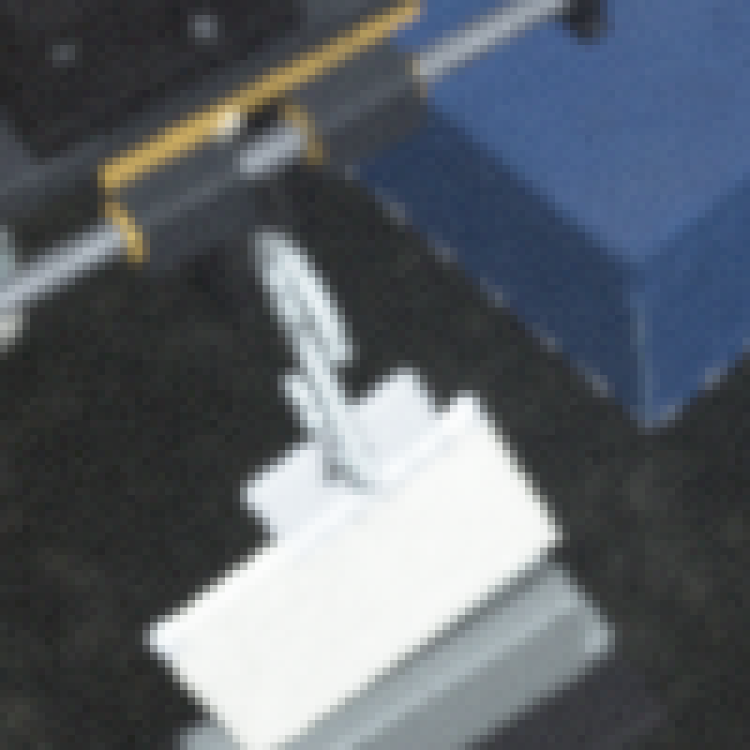

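```bash
python3 -m handwheel '[[0,0,0,0.2,0],[0,0,0,0.3,0],[0,0,0,0.3,0],[0,0,0,0.35,0],[0,0,0,0.35,0],[0,0,0,0.35,0],[0,0,0,0.35,0],[0,0,0,0.35,0]]';  python3 -m handwheel '[[0,0,0,0.35,0],[0,0,0,0.35,0],[0,0,0,0.35,0],[0,0,0,0.35,0],[0,0,0,0.3,0],[0,0,0,0.2,0],[0,0,0,0,0]]'; python3 look.py b3 110 220 310 370 4
```

```text
t: 18.68
ee_pos: [561.4, 307.3, 290.4]
orientation: [0.438, 0.555, 0.438, -0.555]
force: [-0.4, 0.2, -4.2]
finger_gap: 8.4
t: 19.55
ee_pos: [561.5, 307.4, 347.1]
orientation: [0.438, 0.555, 0.438, -0.555]
force: [0.4, 0.4, -4.2]
finger_gap: 8.4
19.6 [561.4 307.3 346.6] [ 0.82  0.   -3.27] 8.52 -2.492
tip [551.7 309.6 291.9] px [188.5 286.9] crop [314. 268.]
seat [534.1 313.8 284.4] px [194.3 296.3] crop [337. 305.]
shank [516.2 318.1 294.9] px [198.9 299.5] crop [355. 318.]
crown [532.2 314.3 360.9] px [188.  267.5] crop [312. 190.]
```

View pics/b3.png

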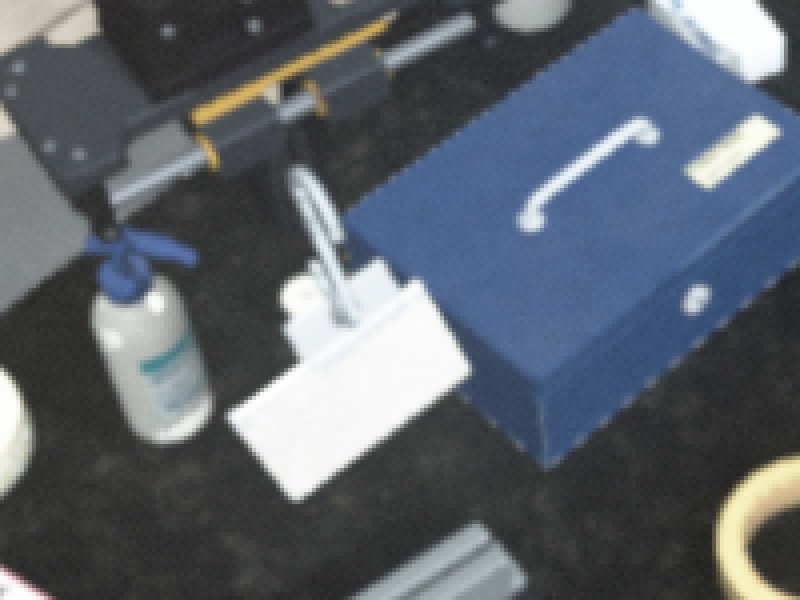

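```bash
python3 -m handwheel '[[0,0.03,-0.15,0,0.01],[0,0.03,-0.3,0,0.01],[0,0.03,-0.45,0,0.0125],[0,0.03,-0.5,0,0.0125],[0,0.03,-0.5,0,0.0125],[0,0.03,-0.5,0,0.0125],[0,0.03,-0.5,0,0.0125],[0,0.03,-0.5,0,0.0125]]'
for i in 1; do python3 -m handwheel '[[0,0.03,-0.5,0,0.0125],[0,0.03,-0.5,0,0.0125],[0,0.03,-0.5,0,0.0125],[0,0.03,-0.5,0,0.0125],[0,0.03,-0.5,0,0.0125],[0,0.03,-0.5,0,0.0125],[0,0.03,-0.5,0,0.0125],[0,0.03,-0.5,0,0.0125]]'; done
python3 -m handwheel '[[0,0.03,-0.5,0,0.0125],[0,0.03,-0.5,0,0.0125],[0,0.03,-0.5,0,0.0125],[0,0.03,-0.5,0,0.0125],[0,0.03,-0.5,0,0.0125],[0,0.03,-0.5,0,0.0125],[0,0.03,-0.5,0,0.0125],[0,0.03,-0.5,0,0.0125]]'
python3 -m handwheel '[[0,0.03,-0.5,0,0.0125],[0,0.03,-0.5,0,0.0125],[0,0.03,-0.5,0,0.0125],[0,0.03,-0.5,0,0.0125],[0,0.03,-0.5,0,0.0125],[0,0.03,-0.5,0,0.0125],[0,0.03,-0.5,0,0.0125],[0,0.03,-0.5,0,0.0125]]'
python3 -m handwheel '[[0,0,-0.45,0,0.0125],[0,0,-0.4,0,0.0125],[0,0,-0.3,0,0.0125],[0,0,-0.15,0,0.0125],[0,0,0,0,0],[0,0,0,0,0]]'
python3 - <<'E'
from h import *
s=read_state();r=rot(s);z=r[:,2];print(s['t'],s['ee_pos'],'yaw',np.arctan2(z[0],-z[1]),s['force'])
E
```

```text
t: 20.6
ee_pos: [568.7, 204.2, 346.7]
orientation: [0.459, 0.538, 0.459, -0.538]
force: [0.5, 0.5, -3.6]
finger_gap: 8.7
t: 21.6
ee_pos: [575.8, 84.3, 346.7]
orientation: [0.479, 0.52, 0.479, -0.52]
force: [-0.4, 0.0, -3.3]
finger_gap: 8.7
t: 22.6
ee_pos: [583.0, -35.7, 346.7]
orientation: [0.499, 0.501, 0.499, -0.501]
force: [1.5, -0.5, -3.0]
finger_gap: 8.4
t: 23.6
ee_pos: [590.2, -155.7, 346.7]
orientation: [0.519, 0.481, 0.519, -0.481]
force: [-0.9, -0.6, -3.2]
finger_gap: 8.7
t: 24.35
ee_pos: [590.3, -193.1, 346.8]
orientation: [0.528, 0.47, 0.528, -0.47]
force: [0.0, -0.4, -2.9]
finger_gap: 8.6
24.35 [ 590.2881475  -193.13873171  346.78826133] yaw 0.11557474187586703 [ 0.04613552 -0.350847   -2.90013065]
```

```bash
python3 -m handwheel '[[0,0,-0.2,0,0.008],[0,0,-0.4,0,0.009],[0,0,-0.5,0,0],[0,0,-0.4,0,0],[0,0,-0.25,0,0],[0,0,-0.1,0,0],[0,0,0,0,0],[0,0,0,0,0]]'
python3 - <<'E'
from h import *
s=read_state();r=rot(s);z=r[:,2];print(s['t'],s['ee_pos'],'yaw',np.arctan2(z[0],-z[1]),s['force'])
p=snapshot('wrist');save(p,'w7')
E
python3 look.py b4 300 60 500 210 4
```

```text
t: 25.35
ee_pos: [590.3, -248.6, 346.8]
orientation: [0.531, 0.467, 0.531, -0.467]
force: [-0.4, 0.3, -2.7]
finger_gap: 8.5
25.35 [ 590.34217439 -248.64794225  346.79354284] yaw 0.12901706871701893 [-0.37913002  0.29437833 -2.73421665]
25.45 [ 590.3 -248.7  346.8] [-0.5  -0.77 -3.28] 8.63 -1.167
tip [ 580.4 -250.   292.1] px [362.8 133.4] crop [251. 294.]
seat [ 562.6 -252.3  284.6] px [369.5 138.6] crop [278. 314.]
shank [ 544.2 -254.7  295.1] px [377.1 137.4] crop [308. 310.]
crown [ 560.6 -252.6  361.1] px [373.2 110.4] crop [293. 202.]
```

View pics/b4.png

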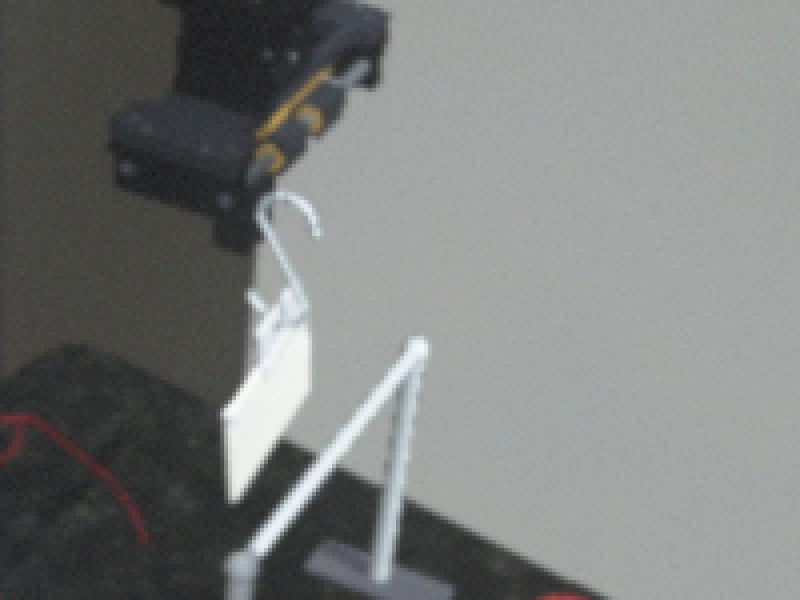

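View pics/w7.png

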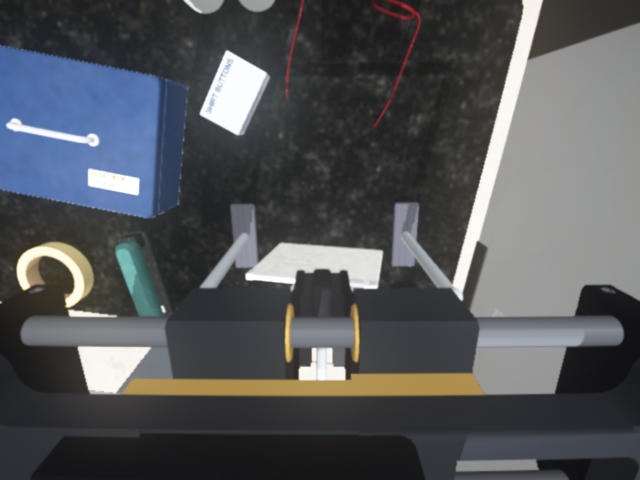

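```bash
python3 -m handwheel '[[0,0,0,-0.15,0],[0,0,0,-0.3,0],[0,0,0,-0.35,0],[0,0,0,-0.4,0],[0,0,0,-0.4,0],[0,0,0,-0.4,0],[0,0,0,-0.35,0],[0,0,0,-0.25,0]]'
python3 -m handwheel '[[0,0,0,0,0],[0,-0.06,-0.008,-0.095,0],[0,-0.06,-0.008,-0.095,0],[0,-0.12,-0.016,-0.19,0],[0,-0.12,-0.016,-0.19,0],[0,-0.12,-0.016,-0.19,0],[0,-0.06,-0.008,-0.095,0],[0,0,0,0,0]]'
python3 look.py b5 320 110 470 230 5.2
```

```text
t: 26.45
ee_pos: [590.1, -249.2, 267.9]
orientation: [0.531, 0.467, 0.531, -0.467]
force: [-0.1, 0.0, -3.1]
finger_gap: 8.4
t: 27.45
ee_pos: [573.8, -251.5, 242.9]
orientation: [0.531, 0.467, 0.531, -0.467]
force: [0.8, 0.1, -3.9]
finger_gap: 8.4
27.5 [ 574.  -251.4  243.1] [-0.22  0.64 -4.63] 8.56 -1.16
tip [ 564.1 -252.7  188.4] px [365.6 171. ] crop [237. 317.]
seat [ 546.3 -255.   180.9] px [371.9 175.9] crop [270. 343.]
shank [ 527.9 -257.3  191.4] px [379.2 175.2] crop [308. 339.]
crown [ 544.3 -255.2  257.4] px [375.7 150.7] crop [289. 212.]
```

View pics/b5.png

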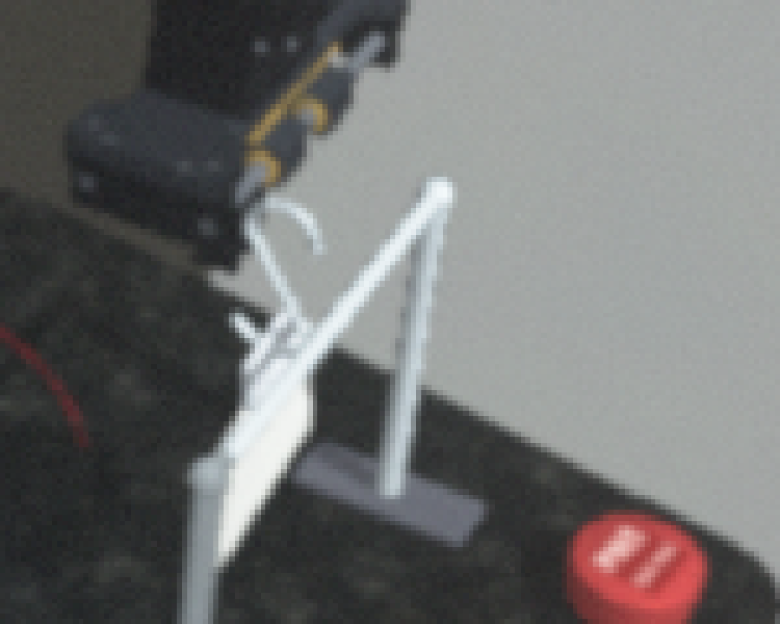

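```bash
python3 -m handwheel '[[0,-0.07,-0.01,-0.11,0],[0,-0.115,-0.015,-0.18,0],[0,-0.115,-0.015,-0.18,0],[0,-0.115,-0.015,-0.18,0],[0,-0.07,-0.01,-0.11,0],[0,0,0,0,0]]'
python3 look.py b6 320 110 470 230 5.2
```

```text
t: 28.25
ee_pos: [559.1, -253.4, 220.0]
orientation: [0.531, 0.467, 0.531, -0.467]
force: [-0.7, -0.2, -3.4]
finger_gap: 8.4
28.3 [ 559.4 -253.3  220.3] [ 0.27 -0.24 -2.43] 8.62 -1.148
tip [ 549.5 -254.6  165.6] px [370.2 180.3] crop [261. 366.]
seat [ 531.7 -256.9  158.1] px [376.5 185.2] crop [294. 391.]
shank [ 513.3 -259.3  168.6] px [383.7 184.6] crop [331. 388.]
crown [ 529.7 -257.2  234.6] px [380.4 160.6] crop [314. 263.]
```

View pics/b6.png

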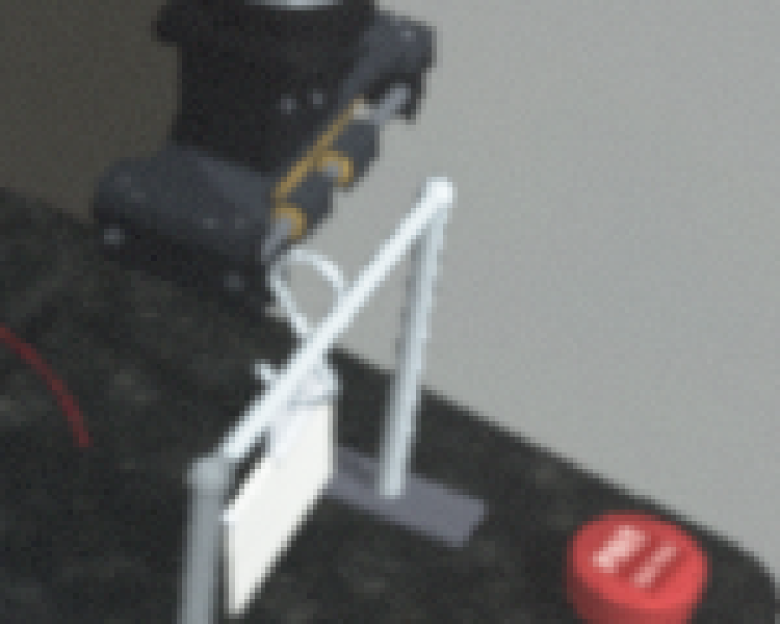

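```bash
python3 -m handwheel '[[0,-0.07,-0.01,-0.11,0],[0,-0.11,-0.015,-0.17,0],[0,0,0,0,0]]';python3 -m handwheel '[[0,-0.11,-0.014,-0.17,0],[0,-0.09,-0.012,-0.14,0],[0,-0.055,-0.007,-0.09,0],[0,0,0,0,0]]'
python3 look.py b7 320 110 470 230 5.2
```

```text
t: 28.68
ee_pos: [553.4, -254.2, 211.2]
orientation: [0.531, 0.467, 0.531, -0.467]
force: [0.5, -0.8, -2.8]
finger_gap: 8.6
t: 29.18
ee_pos: [546.1, -255.2, 199.6]
orientation: [0.531, 0.467, 0.531, -0.467]
force: [0.5, 0.2, -3.2]
finger_gap: 8.4
29.225 [ 546.3 -255.1  199.8] [-0.76 -0.61 -3.36] 8.18 -1.138
tip [ 536.4 -256.4  145.1] px [374.2 188.6] crop [282. 409.]
seat [ 518.6 -258.7  137.6] px [380.5 193.5] crop [315. 434.]
shank [ 500.2 -261.   148.1] px [387.7 192.9] crop [352. 431.]
crown [ 516.6 -258.9  214.1] px [384.5 169.3] crop [336. 309.]
```

View pics/b7.png

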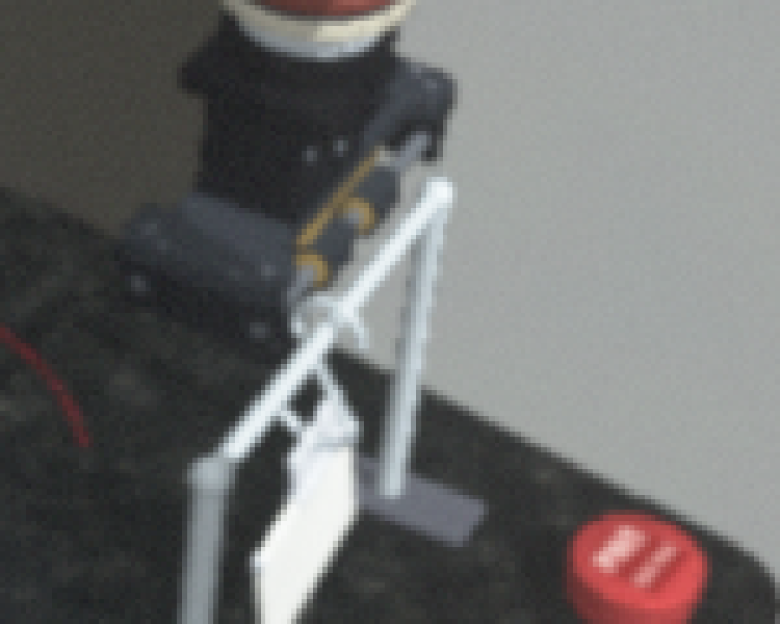

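```bash
python3 -m handwheel '[[0,0,0,-0.1,0],[0,0,0,-0.1,0],[0,0,0,-0.05,0],[0,0,0,0,0]]';python3 -m handwheel '[[0,0,0,-0.03,0],[0,0,0,0,0],[0,0,0,0,0]]'; python3 -m handwheel '[[0,0,0,-0.03,0],[0,0,0,0,0],[0,0,0,0,0]]'
```

```text
t: 29.72
ee_pos: [546.3, -255.0, 192.1]
orientation: [0.531, 0.467, 0.531, -0.467]
force: [-0.1, 0.0, -2.6]
finger_gap: 8.6
t: 30.1
ee_pos: [546.4, -255.1, 191.5]
orientation: [0.531, 0.467, 0.531, -0.467]
force: [-0.9, 0.3, -3.5]
finger_gap: 8.5
t: 30.48
ee_pos: [546.4, -255.2, 190.7]
orientation: [0.531, 0.467, 0.531, -0.467]
force: [-0.6, 0.7, -1.7]
finger_gap: 8.7
```

```bash
python3 -m handwheel '[[0,0,0,-0.02,0],[0,0,0,0,0],[0,0,0,0,0],[0,0,0,0,0]]'; python3 -m handwheel '[[0.12,0,0,0,0],[0.15,0,0,0,0],[0.2,0,0,0,0],[0.3,0,0,0,0],[0.4,0,0,0,0],[0.5,0,0,0,0],[0.5,0,0,0,0]]'
python3 look.py b8 320 110 470 230 5.2; python3 -c "
from h import *
save(snapshot('wrist'),'w8')"
```

```text
t: 30.98
ee_pos: [546.4, -255.2, 190.3]
orientation: [0.531, 0.467, 0.531, -0.467]
force: [-2.0, -0.1, 5.0]
finger_gap: 8.5
t: 31.85
ee_pos: [546.4, -255.1, 189.9]
orientation: [0.531, 0.467, 0.531, -0.467]
force: [-0.2, 0.5, 0.1]
finger_gap: 41.8
31.9 [ 546.4 -255.1  190. ] [-0.05 -0.36  0.03] 42.23 -1.14
tip [ 536.5 -256.4  135.3] px [373.8 191.6] crop [280. 424.]
seat [ 518.6 -258.7  127.8] px [380.  196.5] crop [312. 450.]
shank [ 500.3 -261.   138.3] px [387.3 196. ] crop [350. 447.]
crown [ 516.6 -258.9  204.3] px [384.1 172.6] crop [333. 325.]
```

View pics/b8.png

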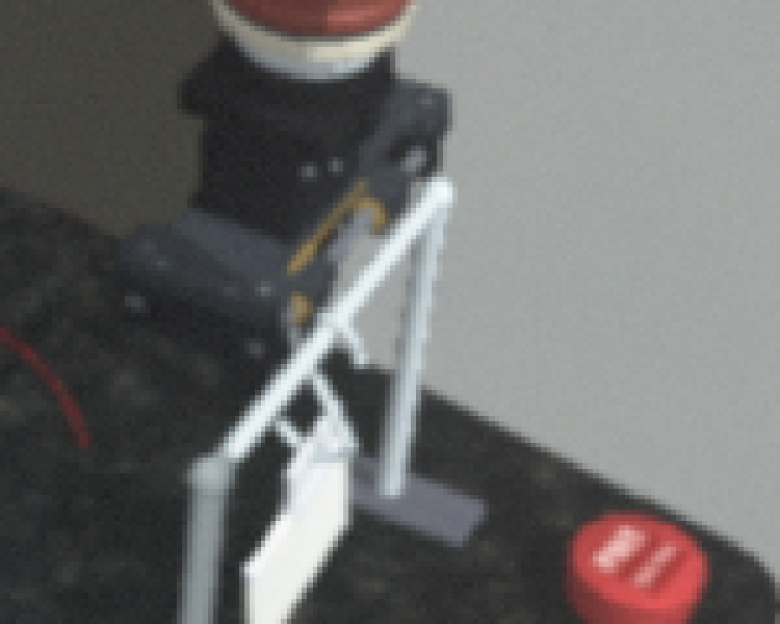

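View pics/w8.png

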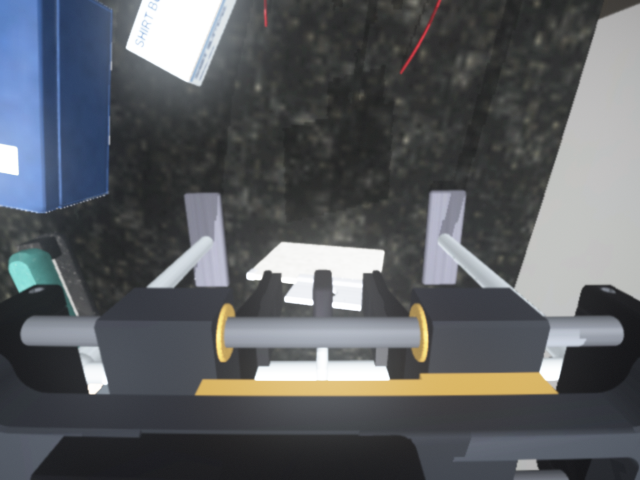

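```bash
python3 -m handwheel '[[0.5,0,0,0.2,0],[0.5,0,0,0.4,0],[0.5,0,0,0.6,0],[0.5,0,0,0.6,0],[0.5,0,0,0.6,0],[0.5,0,0,0.6,0],[0.5,0,0,0.6,0],[0.5,0,0,0.4,0]]'
python3 look.py c1 320 110 470 230 5.2; python3 -m handwheel '[[0.5,0,0,0,0],[0.5,0,0,0,0],[0.5,0,0,0,0],[0.5,0,0,0,0],[0.5,0,0,0,0],[0.5,0,0,0,0],[0.5,0,0,0,0],[0.5,0,0,0,0]]';python3 -m handwheel '[[0.5,0,0,0,0],[0.5,0,0,0,0],[0.5,0,0,0,0],[0.5,0,0,0,0],[0.5,0,0,0,0],[0.5,0,0,0,0],[0.5,0,0,0,0],[0.5,0,0,0,0]]' >/dev/null
python3 - <<'E'
from h import *
fs=[]
for i in range(6):
    p=snapshot('scene');fs.append(p['color'][110:250,320:470].astype(int))
save(p,'c2s');save(snapshot('wrist'),'c2w')
print([np.abs(fs[i]-fs[0]).mean().round(2) for i in range(1,6)],read_state()['t'])
cv2.imwrite('pics/c2.png',cv2.cvtColor(cv2.resize(fs[-1].astype(np.uint8),None,fx=5,fy=4.2,interpolation=3),cv2.COLOR_RGB2BGR))
E
```

```text
t: 32.95
ee_pos: [546.6, -255.1, 311.4]
orientation: [0.531, 0.467, 0.531, -0.467]
force: [-0.0, -0.1, -0.5]
finger_gap: 43.5
33.0 [ 546.9 -255.3  312.7] [-0.09 -0.3   0.22] 43.37 -1.124
tip [ 537.2 -256.6  257.9] px [378.6 151.4] crop [305. 215.]
seat [ 519.3 -258.9  250.4] px [385.2 156.6] crop [339. 242.]
shank [ 500.9 -261.3  260.9] px [393.  155.6] crop [379. 237.]
crown [ 517.2 -259.1  326.9] px [389.7 129.4] crop [363. 101.]
t: 34.0
ee_pos: [546.4, -255.1, 310.0]
orientation: [0.531, 0.467, 0.531, -0.467]
force: [0.1, 0.3, -0.1]
finger_gap: 43.7
[np.float64(1.8), np.float64(1.79), np.float64(1.8), np.float64(1.8), np.float64(1.79)] 35.35
```

View pics/c2.png

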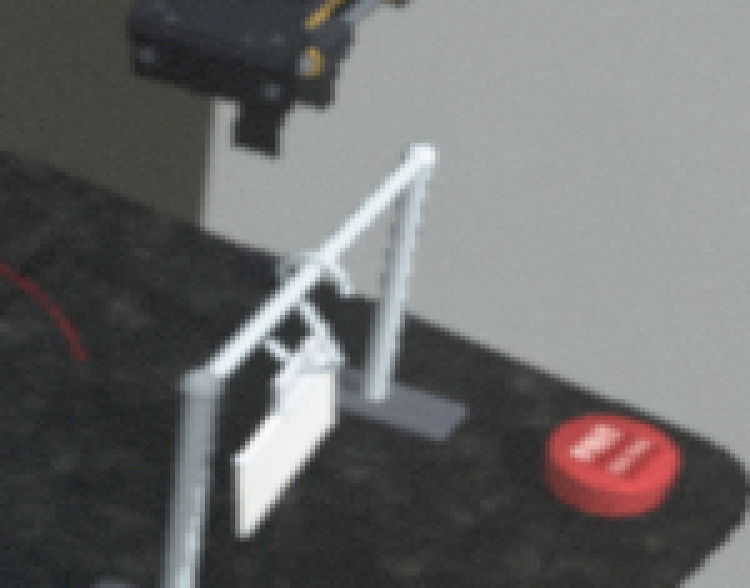

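View pics/c2w.png

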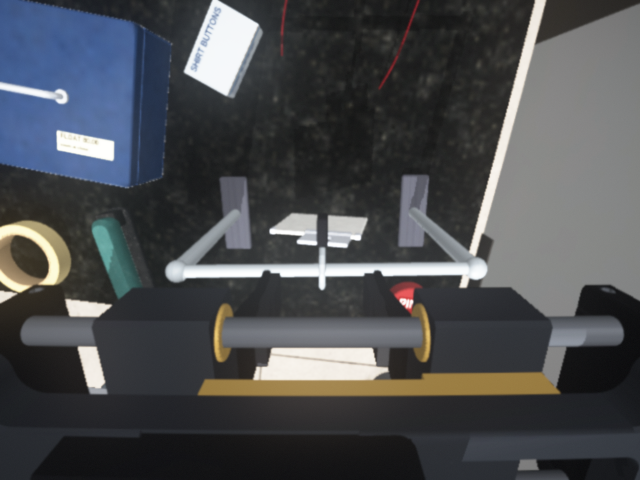

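```bash
python3 -m handwheel '[[0.5,0,0,0,0],[0.5,0,0,0,0],[0.5,0,0,0,0],[0.5,0,0,0,0]]' >/dev/null; python3 -c "
from h import *
a=cv2.imread('pics/c2s.png')[170:250,360:400].astype(int);p=snapshot('scene');b=cv2.cvtColor(p['color'],cv2.COLOR_RGB2BGR)[170:250,360:400].astype(int)
print(np.abs(a-b).mean(),np.abs(a-b).max());print(sign_off())"
```

```text
1.7523958333333334 12
the job is handed in; nothing more can be done
None
```

The S-hook is back on the rail near the middle of the bar, between the posts, with the plate hanging from it by its tab hole. I handed the job in at about 36 s; no verdict was reported.

- **Unhooking:** I took the hook by its black grip and slid it off the bar along the gap.
- **Threading the tab:** The tab sits about 15 mm off the plate's middle, on the right-hand side seen from the robot. I fed the tip through the hole and never read more than noise, about 1.5 N.
- **Lifting the plate:** I drew the plate up while moving sideways, so its corner cleared the low lip of the stand. The wrist force read about 3–4 N, the weight of the hook and plate.
- **Rehanging:** I hung the hook back on the bar, let go and lifted the gripper away.

**Last checks:**
- The final pictures show the hook over the bar and the plate hanging clear of the posts and stand. It tilts sideways about 15° (calculated), because the tab is off-centre.
- Frames over about 0.25 s, and another half a second or so later, differed only by image noise, so I took the plate and hook as still.
- Just before I let go, the hook pressed on the rail with a brief 5 N as it took the weight.
- In the pictures the fingers stayed off the plate.
- I never went near the bystanders and did not measure them again at the end.

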